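# Hold the key rail against its backboard

## Robot

A 6-joint arm with a two-finger parallel gripper is mounted at the origin on a cart in front of the work surface, level with it; the furniture and walls round the work are solid. World frame = base frame: x ahead of the robot, y to its left, z up, the work surface at z = 0. Lengths are in mm, angles in rad, forces in N, time in s.
With the tool pointing down it reaches from about 275 to 750 mm from the base axis. Payload 10.2 kg.
Tool frame: the origin (TCP) lies at the very end of the fingers, on their centre line; the grasp point (between the pads) lies 19 mm behind it; z points along the fingers, y is the direction in which the jaws open and shut (so a half turn about z gives the same grasp; the last joint's range is limited). The gripper opens to 85 mm and grips with 20 to 120 N. Pads are 22 mm wide; open, the fingers measure 114 mm over their backs; the gripper's body (76 mm by 85 mm) begins 54 mm behind the grasp point. The pads swing forward as they close: fully open they stand 13 mm farther back than shut.
Start: joints at [-1.517, 0.313, 1.498, -0, 1.331, -0.223], TCP at [143.458, -505.026, 231.294] pointing down, gripper open.
Joint ranges: [-2.94, 2.94], [-0.97, 2.17], [0.19, 2.56], [-1.23, 4.37], [0.02, 3.11], [-2.88, 2.88]. Speed limits (rad/s): [2.39, 2.39, 3.01, 3.14, 3.14, 3.14].

## Interface

Orientations are given as a unit quaternion [w, x, y, z].
In Python, from rig import sensors, imaging, ctrl gives the robot as it stands.
- The arm moves only by the shell command python3 -m creep 'ROWS' [FORCE]. ROWS is JSON, a list of rows, each an object with "grip": the finger opening in mm, from 0 to 85.4; "linear": the shift along the tool's x, y, z in mm, a list of three; "rot": the turn, a rotation vector about the tool's x, y, z in rad, a list of three. A call has 1 to 12 rows; each row shifts and turns the commanded pose from where the row before left it, along the tool's axes as they then stand; what a row does not reach is not made up. A row lasts 1/12 s, in which the tool goes at most 41.7 mm and 7.16 degrees, less where a joint would pass 70% of its speed; a pose out of reach is approached as far as the arm can. A call with a gripper value outside its range is refused whole. The fingers move at their own pace and stop on an object; FORCE is the grip in N (left out, the last holds). Time passes only in rows, so rows that do not move let the fingers close. It gives the time, the measured TCP pose, the force and the opening at its end, in the units of the state.
- sensors.sense(): the state, without advancing time (a new reading comes with each control period).
- imaging.capture(name): name is "scene" or "side" or "wrist"; returns (picture, depth): 480x640x3 uint8, red, green, blue; 480x640 float32, mm along the optical axis (not along the pixel's ray), 0 where there is no reading.
- imaging.camera_params(name): a dict with "intrinsics" (3x3 intrinsics, pixels), "R" (3x3) and "t" (3): a world point X has camera coordinates R X + t. Camera axes: x right, y down, z forward; pixel columns grow to the right and rows downward; lengths in mm; the calibration is good to about 2 mm. A picture is of the moment at which its call begins: read the wrist's pose just before it. camera_params takes no time and is no camera call; for the wrist camera it gives the pose at the moment of the call.
- ctrl.finish_job(): hands the job in, once; it reports no verdict.
The state is a dict: "time_s": time; "joints": joint angles; "dq": joint speeds; "tau": joint torques, N m; "eef_pos": TCP position; "ee_rot": TCP orientation; "force": force on the tool from outside, world axes, zero at the start; "wrist_torque": the same for the moment, N m; "grip_width": opening from 0.0 (shut) to 1.0 (fully open).
Only numpy, scipy, OpenCV 4.12 (cv2) and the standard library are available. Lean on these libraries where they do the work, as an engineer would, in place of code of your own. Each camera call takes 0.05 s, during which the arm holds its last target.

## Task

Be my third hand while I screw the key rail to its backboard from behind: turn the pusher's orange clamp knob anticlockwise to its end to free the pusher, then slide the pusher forward so that its spring plunger presses the wooden rail flush against the backboard. Press until the blue block's front edge stands about the middle of the green zone on the plunger rods (about 10 N), never bottoming the spring, and finish while still holding the pusher there with that steady push: do not let go. Leave the other things on the table alone.

Things in the scene. Friction and masses are not known exactly. Their poses are not given: they have to be found in the camera images.
- jig: plywood jig, board 310 x 190 x 12 mm, fixed to the table; origin at the centre of its underside, on the table top. x axis: pushing direction (pusher towards backboard), y left, z up. Aluminium rails guide the pusher along y = 0. Ahead and to the right of the parked pusher a dark steel stop block, top 52 mm above the table, catches the knob's tongue while locked.
- knob_grip (a point): on the axis of the orange knob on the blue pusher, 71 mm above the table. The knob is an upright bar 46 mm long, 12 mm thick, 51 to 83 mm above the table, over a steel disc (38 mm) with a tongue 49 mm long, tops at 50 mm. Site x runs along bar and tongue; locked at 0 it points 45 degrees right of the jig's x. Gripped by the bar, the knob is also the handle to slide the pusher.
- clamp_knob (a joint): angle of the clamp knob, rad: 0 to 0.08 locked (tongue behind the stop block, pusher caught), grows anticlockwise seen from above to 1.4 at its end (tongue points ahead and to the left, pusher free). It stays where it is left; friction about 0.08 N m.
- pusher (a joint): slide of the blue pusher block (56 x 48 mm, 31 mm high) along the jig's x, m: 0 parked, up to 0.14; about 1 N of friction, no spring of its own. With the rail flush, the plunger just touches it at about 0.104 and each further mm presses the plunger in by 1 mm.
- plunger (a joint): how far the spring plunger is pressed into the pusher, m: 0 free, 0.026 bottomed; spring 0.8 N per mm. Its two rods are white for the first 8 mm that go in, green for the next 10 mm (8 to 18 mm, about 6 to 14 N), red for the last 8 mm.
- plunger_face (a point): centre of the black rubber front face (48 wide x 26 mm high) of the plunger, 28 mm above the table; 62 mm ahead of the knob's axis when the spring is free.
- key_rail: loose dark wooden batten, 24 mm thick (x), 140 mm long (y), 30 mm high, about 0.15 kg, four brass hooks on the side towards the pusher; it lies on the jig board between plunger and backboard, a little askew. Origin at the centre of its underside.
- backboard: upright light wooden board, 180 mm wide, 105 mm high, 12 mm thick, fixed across the far end of the jig, 115 mm ahead of the jig's origin. Origin at the middle of the lower edge of its front face (the face towards the pusher), on top of the jig board; axes as the jig's. The rail is flush when its origin lies 12 mm in front of this face.
- keys_1: bunch of keys with a blue tag, lying on the right; bystander
- notepad_1: red notepad 150 x 103 x 12 mm, on the right; bystander
- dough_scraper: dough scraper with wooden grip, 115 x 157 x 29 mm, on the left; bystander
- flour_shaker: steel flour shaker, 67 mm wide, 110 mm high, on the left; bystander
- timer: round white kitchen timer with red handle, 62 mm, 40 mm high, on the left; bystander
- binder_clip_1: black binder clip 46 x 36 x 17 mm, on the right; bystander
Things that resemble listed ones, but are neither listed nor needed, are in the scene too. Of the things that look like the key_rail, the middle-sized one is meant.

How it is judged:
By the outcome, as a careful person would: the job done as asked, in the order asked, and still so for the second after the job is handed in, while the arm keeps its last pose, push and grip.
It also fails if it takes over 48 s, if anything falls off the work surface, if the arm or the gripper's body presses on something with over 40 N, if the wrist force passes 120 N, or if a joint passes its speed limit or range.

## Working session

There is one attempt and no reset: what is moved stays moved. The work goes in short steps, Python scripts to look and compute and a shell command to move; the robot and the scene stay as the last step left them, time stands still between calls to the robot, and variables do not carry over. Pictures are saved under pics/ and viewed, and the job is handed in when it is done.

```bash
ls; mkdir -p pics
python3 - <<'E'
from rig import sensors, imaging
import cv2,json
print(sensors.sense())
for n in ["scene","side"]:
    p,d=imaging.capture(n); cv2.imwrite(f"pics/{n}0.png",p[:,:,::-1]); 
    import numpy as np; np.save(f"pics/{n}0.npy",d)
    print(imaging.camera_params(n))
E
```

```text
pics
{'time_s': 0.0, 'joints': array([-1.51740926e+00,  3.13466286e-01,  1.49847501e+00, -1.29878251e-05,
        1.33099373e+00, -2.23399961e-01]), 'dq': array([ 0.00023194, -0.00108191, -0.00103834,  0.00069946,  0.00089643,
        0.00027901]), 'tau': array([-9.55948090e-04, -4.12265110e+01, -2.59742010e+01, -2.56914582e-04,
        4.21508492e-03, -9.56145840e-06]), 'eef_pos': array([ 143.43521474, -504.74538439,  230.71246958]), 'ee_rot': array([-6.69293912e-04,  9.90438456e-01,  1.37953667e-01,  5.07018282e-05]), 'force': array([ 0.11950557, -0.09943808,  0.12926672]), 'wrist_torque': array([-0.01044528, -0.00680034,  0.05541626]), 'grip_width': 1.0015929292381915}
{'intrinsics': array([[446.3440688 ,   0.        , 319.70354114],
       [  0.        , 446.3440688 , 240.83825235],
       [  0.        ,   0.        ,   1.        ]]), 'R': array([[-0.56289523, -0.82617988,  0.02399522],
       [-0.47530606,  0.29981316, -0.82716154],
       [ 0.67619014, -0.47701036, -0.5614517 ]]), 't': array([ 313.82406223,  303.45955441, 1107.49750728])}
{'intrinsics': array([[464.98068277,   0.        , 313.69294383],
       [  0.        , 464.98068277, 243.1436336 ],
       [  0.        ,   0.        ,   1.        ]]), 'R': array([[ 0.99118077, -0.13118431,  0.01874481],
       [-0.0489529 , -0.49391657, -0.8681302 ],
       [ 0.12314343,  0.85955634, -0.49598245]]), 't': array([-502.2442281 ,   99.11193288, 1234.45625578])}
```

View pics/scene0.png

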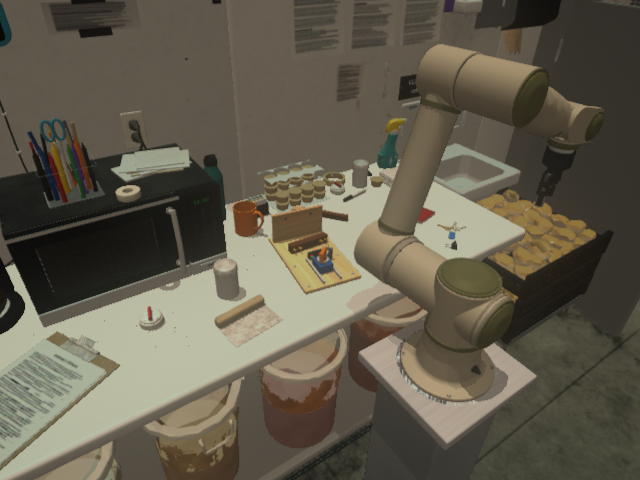

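View pics/side0.png

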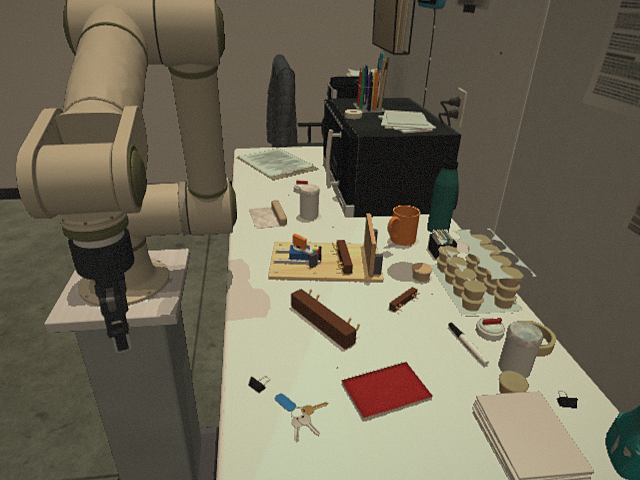

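The side picture shows three rail-like battens: a large one at (323,317), a small one at (404,299), and one on the jig at (344,256). The one on the jig, between plunger and backboard, is middle-sized and fits the description. I'll confirm that in an enlarged crop and locate the jig.

```bash
cat > h.py <<'E'
import numpy as np, cv2
from rig import sensors, imaging
def ray_z(c,uv,z):
    K,R,t=c["intrinsics"],c["R"],c["t"]
    d=R.T@np.linalg.inv(K)@np.array([uv[0],uv[1],1.]); o=-R.T@t
    return o+d*(z-o[2])/d[2]
def proj(c,X):
    x=c["intrinsics"]@(c["R"]@np.asarray(X,float)+c["t"]); return x[:2]/x[2]
def shot(n,f):
    c=imaging.camera_params(n); p,d=imaging.capture(n); cv2.imwrite(f"pics/{f}.png",p[:,:,::-1]); np.savez(f"pics/{f}.npz",d=d,**c); return c,p,d
def crop(f,x0,y0,x1,y1,s,o):
    p=cv2.imread(f"pics/{f}.png")[y0:y1,x0:x1]; cv2.imwrite(f"pics/{o}.png",cv2.resize(p,None,fx=s,fy=s,interpolation=cv2.INTER_CUBIC))
E
python3 - <<'E'
from h import *
crop("side0",260,205,400,295,5,"side0c"); crop("scene0",260,195,370,295,5,"scene0c")
E
```

```text
(no output)
```

View pics/side0c.png

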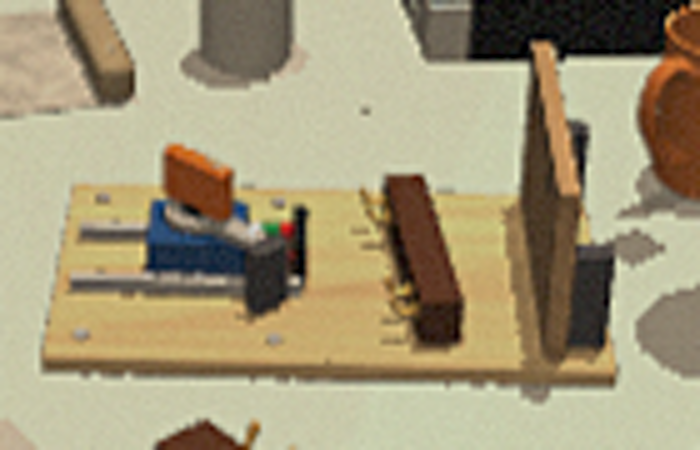

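View pics/scene0c.png

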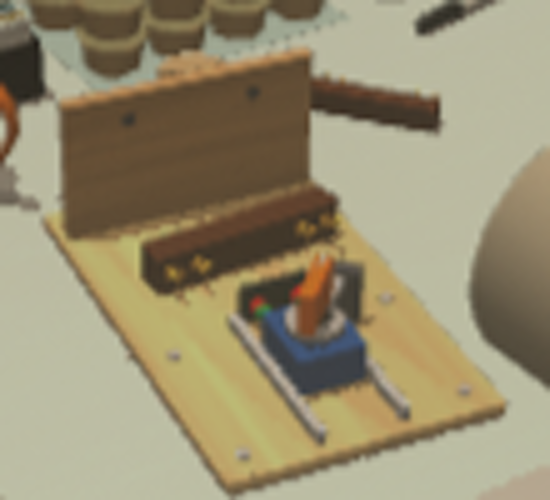

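The crop confirms it: the batten on the jig carries brass hooks towards the pusher and lies slightly askew. The orange knob is at about side (299,242), with its tongue behind the dark block. Next I measure the jig pose.

Run:
```python
from h import *
cs,cc=imaging.camera_params("side"),imaging.camera_params("scene")
S=lambda u,v:(260+u/5-.4,205+v/5-.4); C=lambda u,v:(260+u/5-.4,195+v/5-.4)
for n,p in dict(mL=(75,186),mR=(44,358),pR=(614,372)).items(): print("side",n,ray_z(cs,S(*p),12).round(1))
for n,p in dict(pL=(45,220),mL=(232,484),mR=(504,405)).items(): print("scene",n,ray_z(cc,C(*p),12).round(1))
# least squares jig pose
from scipy.optimize import least_squares
obs=[(cs,S(75,186),(-155,95,12)),(cs,S(44,358),(-155,-95,12)),(cs,S(614,372),(155,-95,12)),(cc,C(45,220),(155,95,12)),(cc,C(232,484),(-155,95,12)),(cc,C(504,405),(-155,-95,12)),
 (cc,C(62,102),(115,90,117)),(cc,C(310,52),(115,-90,117))]
def T(p,X): 
    c,s=np.cos(p[2]),np.sin(p[2]); return np.array([p[0]+c*X[0]-s*X[1],p[1]+s*X[0]+c*X[1],X[2]])
f=lambda p:np.concatenate([proj(c,T(p,X))-uv for c,uv,X in obs])
r=least_squares(f,[450,50,0],x_scale=[1,1,.01]); print(r.x,r.fun.round(1))
# knob top centre: side (198,165) ; scene 
print(ray_z(cs,S(198,167),83),ray_z(cc,C(322,262),83))
```

```text
side mL [406.8 147.5  12. ]
side mR [379.4 -37.   12. ]
side pR [680.8 -81.8  12. ]
scene pL [704.1 111.6  12. ]
scene mL [404.1 153.2  12. ]
scene mR [376.3 -27.1  12. ]
[ 5.45173060e+02  3.80078704e+01 -1.45797060e-01] [-0.5 -1.1 -0.6 -0.7  1.1 -0.8 -0.6 -1.3 -0.7 -0.1  1.3 -1.   0.5  1.2
  0.8  0.2]
[469.69288929  36.96126609  83.        ] [479.38856372  39.725183    83.        ]
```

```bash
python3 -m creep '[{"grip":45,"linear":[29,-27.5,0],"rot":[0,0,0]},{"grip":45,"linear":[29,-27.5,0],"rot":[0,0,0]},{"grip":45,"linear":[29,-27.5,0],"rot":[0,0,0]},{"grip":45,"linear":[29,-27.5,0],"rot":[0,0,0]},{"grip":45,"linear":[29,-27.5,0],"rot":[0,0,0]},{"grip":45,"linear":[29,-27.5,0],"rot":[0,0,0]},{"grip":45,"linear":[29,-27.5,0],"rot":[0,0,0]},{"grip":45,"linear":[29,-27.5,0],"rot":[0,0,0]},{"grip":45,"linear":[29,-27.5,0],"rot":[0,0,0]},{"grip":45,"linear":[29,-27.5,0],"rot":[0,0,0]},{"grip":45,"linear":[29,-27.5,0],"rot":[0,0,0]},{"grip":45,"linear":[29,-27.5,0],"rot":[0,0,0]}]'
```

```text
time_s: 1.1
eef_pos: [388.5, -90.5, 231.3]
ee_rot: [0.0, 0.99, 0.138, 0.0]
force: [0.6, -1.9, 0.4]
grip_width: 0.526
```

```bash
python3 -m creep '[{"grip":45,"linear":[29,-27.5,5],"rot":[0,0,0]},{"grip":45,"linear":[29,-27.5,5],"rot":[0,0,0]},{"grip":45,"linear":[29,-27.5,5],"rot":[0,0,0]},{"grip":45,"linear":[29,-27.5,5],"rot":[0,0,0]},{"grip":45,"linear":[0,0,0],"rot":[0,0,-0.12]},{"grip":45,"linear":[0,0,0],"rot":[0,0,-0.12]},{"grip":45,"linear":[0,0,0],"rot":[0,0,-0.12]},{"grip":45,"linear":[0,0,0],"rot":[0,0,-0.12]},{"grip":45,"linear":[0,0,0],"rot":[0,0,-0.12]},{"grip":45,"linear":[0,0,0],"rot":[0,0,-0.12]},{"grip":45,"linear":[0,0,0],"rot":[0,0,-0.12]},{"grip":45,"linear":[0,0,0],"rot":[0,0,-0.12]}]'
python3 -m creep '[{"grip":45,"linear":[0,0,0],"rot":[0,0,-0.12]},{"grip":45,"linear":[0,0,0],"rot":[0,0,-0.12]},{"grip":45,"linear":[0,0,0],"rot":[0,0,-0.12]},{"grip":45,"linear":[0,0,0],"rot":[0,0,-0.12]},{"grip":45,"linear":[0,0,0],"rot":[0,0,-0.12]},{"grip":45,"linear":[0,0,0],"rot":[0,0,-0.12]},{"grip":45,"linear":[0,0,0],"rot":[0,0,-0.12]},{"grip":45,"linear":[0,0,0],"rot":[0,0,-0.12]},{"grip":45,"linear":[0,0,0],"rot":[0,0,0]}]'
python3 - <<'E'
from h import *
print(sensors.sense())
c,p,d=shot("wrist","w1"); print(c, -c["R"].T@c["t"])
E
```

```text
time_s: 2.1
eef_pos: [469.4, 45.1, 211.0]
ee_rot: [-0.0, 0.813, 0.582, -0.0]
force: [-0.0, 0.2, -0.4]
grip_width: 0.524
time_s: 2.85
eef_pos: [469.4, 45.0, 211.0]
ee_rot: [-0.0, 0.453, 0.891, -0.0]
force: [0.4, -0.3, -0.8]
grip_width: 0.527
{'time_s': 2.85, 'joints': array([-1.53540296e-01,  2.13337819e-01,  1.68254083e+00, -8.77446472e-06,
        1.24635582e+00, -7.83768893e-01]), 'dq': array([ 1.24985841e-04, -5.45181098e-04, -7.72722893e-04,  3.38476373e-04,
       -2.22499444e-04,  2.09776838e-01]), 'tau': array([ 2.60047083e-03, -3.56253326e+01, -2.51440877e+01, -1.73978373e-03,
        1.27923679e-03, -1.71227574e+00]), 'eef_pos': array([469.39636699,  45.03931172, 211.03643928]), 'ee_rot': array([-3.03647754e-04,  4.53138081e-01,  8.91440282e-01, -1.03904991e-04]), 'force': array([ 0.3764767 , -0.32025105, -0.75802458]), 'wrist_torque': array([-0.02657104,  0.03125556, -0.030154  ]), 'grip_width': 0.5270409067397979}
{'intrinsics': array([[420.54768947,   0.        , 320.47699528],
       [  0.        , 420.54768947, 242.04311244],
       [  0.        ,   0.        ,   1.        ]]), 'R': array([[ 0.8079567 ,  0.58924076, -0.00113765],
       [ 0.56229889, -0.77043446,  0.30041756],
       [ 0.17614179, -0.24336408, -0.95380711]]), 't': array([-405.62861032, -263.25535242,  288.45804561])} [424.94903031 106.3922426  353.75840134]
```

View pics/w1.png

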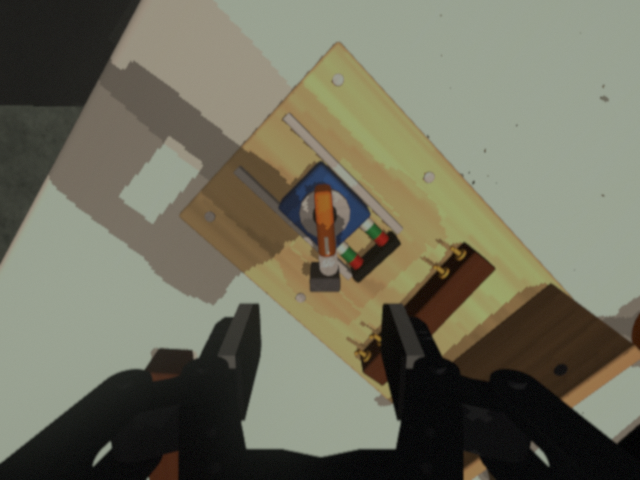

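The wrist picture shows the orange knob bar from about (323,185) to (328,255). The dark stop block is at (324,276), the rods are left of the black plunger face at (375,255), and the rail hooks are at right. Enlarging to measure.

Run:
```python
from h import *
crop("w1",260,150,420,300,5,"w1c")
```

```text
(no output)
```

View pics/w1c.png

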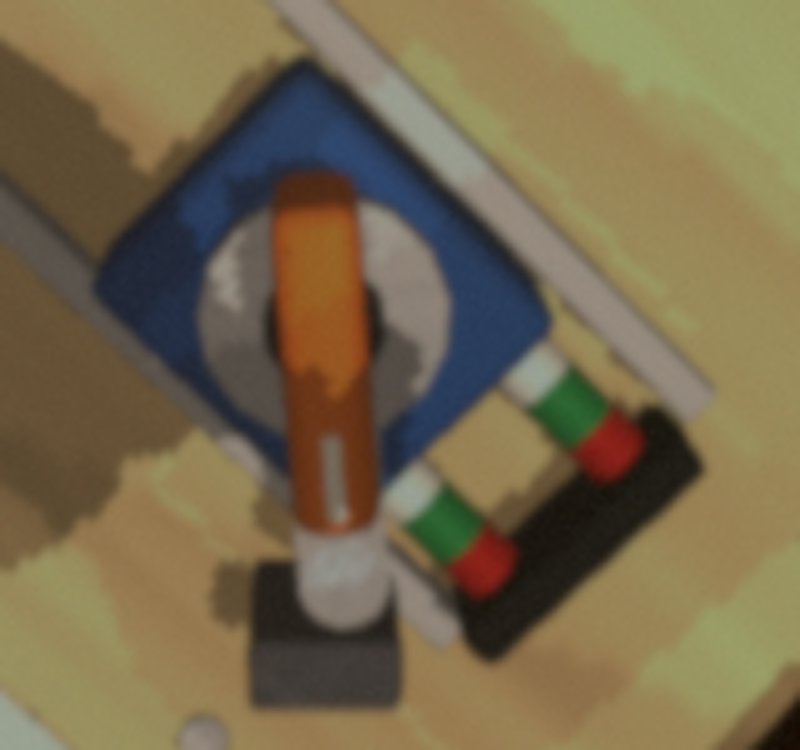

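Run:
```python
from h import *
z=np.load("pics/w1.npz"); c={k:z[k] for k in("intrinsics","R","t")}
W=lambda u,v:(260+u/5-.4,150+v/5-.4)
a,b=ray_z(c,W(316,205),83),ray_z(c,W(337,527),83)
print(a,b,(a+b)/2,np.linalg.norm(a-b),np.degrees(np.arctan2(*(b-a)[1::-1])))
l,r,t=ray_z(c,W(198,318),50),ray_z(c,W(452,318),50),ray_z(c,W(325,195),50)
print((l+r)/2,np.linalg.norm(l-r),t)
# tongue tip
print("tip",ray_z(c,W(343,630),50))
# blue corners z=43 : left, top, right
for p in [(97,285),(305,60),(548,315),(390,490)]: print(ray_z(c,W(*p),43))
# jig corners in w1 z=12
for p in [(338,42),(181,214),(387,397)]: print("jig",ray_z(c,p,12))
e=sensors.sense(); q=e["ee_rot"]; print(e["eef_pos"],2*np.degrees(np.arctan2(q[2],q[1])))
```

```text
[455.5142733   66.52133231  83.        ] [483.99784499  32.44827754  83.        ] [469.75605914  49.48480492  83.        ] 44.410437023903675 -50.105863478206224
[470.30425969  48.79986916  50.        ] 37.655192989774115 [459.43008599  63.62072012  50.        ]
tip [501.99367904  10.34449383  50.        ]
[440.52369779  31.30733325  43.        ]
[446.0972212   76.94676362  43.        ]
[498.37977326  67.77490746  43.        ]
[495.76756536  31.29314577  43.        ]
jig [406.98064283 152.40520182  12.        ]
jig [379.54905303 -29.61941038  12.        ]
jig [632.09391177 -69.50727113  12.        ]
[469.41640143  45.04969987 211.08486252] 125.73976536347315
```

```bash
python3 -m creep '[{"grip":45,"linear":[2.7,3.1,0],"rot":[0,0,-0.058]},{"grip":45,"linear":[0,0,35],"rot":[0,0,0]},{"grip":45,"linear":[0,0,35],"rot":[0,0,0]},{"grip":45,"linear":[0,0,35],"rot":[0,0,0]},{"grip":45,"linear":[0,0,30],"rot":[0,0,0]},{"grip":45,"linear":[0,0,20],"rot":[0,0,0]},{"grip":45,"linear":[0,0,0],"rot":[0,0,0]},{"grip":45,"linear":[0,0,0],"rot":[0,0,0]}]'
python3 - <<'E'
from h import *
c,p,d=shot("wrist","w2")
E
```

```text
time_s: 3.57
eef_pos: [470.3, 49.1, 56.2]
ee_rot: [-0.001, 0.43, 0.903, -0.0]
force: [0.7, 0.4, 0.6]
grip_width: 0.533
```

View pics/w2.png

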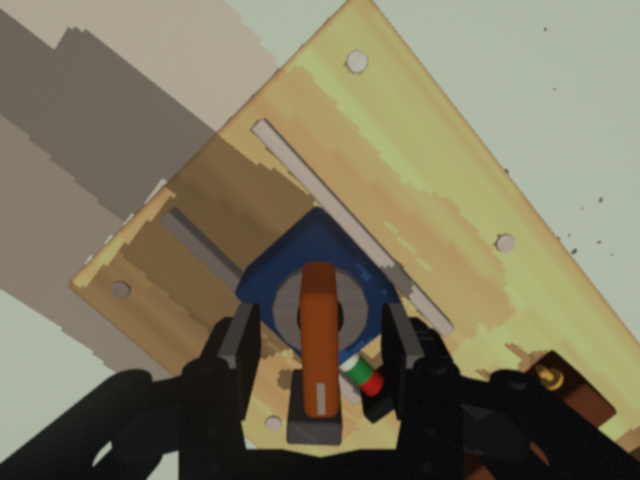

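The bar at (320,340) stands centred between the fingers (250 and 392) and parallel to them. Closing.

```bash
python3 -m creep '[{"grip":6,"linear":[0,0,0],"rot":[0,0,0]},{"grip":6,"linear":[0,0,0],"rot":[0,0,0]},{"grip":6,"linear":[0,0,0],"rot":[0,0,0]},{"grip":6,"linear":[0,0,0],"rot":[0,0,0]},{"grip":6,"linear":[0,0,0],"rot":[0,0,0]},{"grip":6,"linear":[0,0,0],"rot":[0,0,0]}]' 60
python3 - <<'E'
from h import *
print(sensors.sense())
E
```

```text
time_s: 4.12
eef_pos: [471.2, 48.6, 57.6]
ee_rot: [0.001, 0.429, 0.903, 0.0]
force: [-0.2, -3.0, 6.7]
grip_width: 0.129
{'time_s': 4.1167, 'joints': array([-1.44899004e-01,  4.27126854e-01,  1.85085632e+00, -8.60568996e-04,
        8.61171269e-01, -8.28297002e-01]), 'dq': array([ 0.0005882 ,  0.00017091,  0.00078809, -0.00058449, -0.00016416,
       -0.00197469]), 'tau': array([  1.17184304, -36.92743063, -17.85973728,   0.5452903 ,
        -0.26053565,   0.06231333]), 'eef_pos': array([471.23424041,  48.59994837,  57.56752819]), 'ee_rot': array([1.26127491e-03, 4.29030164e-01, 9.03289281e-01, 4.65926989e-05]), 'force': array([-0.15656997, -3.01380534,  6.6830577 ]), 'wrist_torque': array([-0.33585237,  0.25238837,  0.07910941]), 'grip_width': 0.12879586335739118}
```

```bash
python3 -m creep '[{"grip":6,"linear":[0,0,-1],"rot":[0,0,-0.06]},{"grip":6,"linear":[0,0,0],"rot":[0,0,-0.12]},{"grip":6,"linear":[0,0,0],"rot":[0,0,-0.12]},{"grip":6,"linear":[0,0,0],"rot":[0,0,-0.12]},{"grip":6,"linear":[0,0,0],"rot":[0,0,-0.12]},{"grip":6,"linear":[0,0,0],"rot":[0,0,-0.12]}]'
python3 -m creep '[{"grip":6,"linear":[0,0,0],"rot":[0,0,-0.12]},{"grip":6,"linear":[0,0,0],"rot":[0,0,-0.12]},{"grip":6,"linear":[0,0,0],"rot":[0,0,-0.12]},{"grip":6,"linear":[0,0,0],"rot":[0,0,-0.12]},{"grip":6,"linear":[0,0,0],"rot":[0,0,-0.1]},{"grip":6,"linear":[0,0,0],"rot":[0,0,0]}]'
python3 - <<'E'
from h import *
s=sensors.sense();print(s["wrist_torque"],s["joints"],s["force"])
q=s["ee_rot"];print(2*np.degrees(np.arctan2(q[2],q[1])))
c,p,d=shot("wrist","w3")
E
```

```text
time_s: 4.62
eef_pos: [470.7, 49.2, 57.7]
ee_rot: [0.0, 0.111, 0.994, 0.0]
force: [0.9, 1.8, -3.7]
grip_width: 0.132
time_s: 5.12
eef_pos: [470.6, 49.7, 57.7]
ee_rot: [0.0, -0.178, 0.984, 0.001]
force: [1.8, 5.0, -2.6]
grip_width: 0.127
[ 0.94640862 -0.17988754  0.0250327 ] [-1.43818209e-01  4.26658726e-01  1.85132508e+00  1.70067299e-03
  8.63039558e-01 -2.07353912e+00] [ 1.78392518  5.03706997 -2.61616343]
200.5015351084285
```

View pics/w3.png

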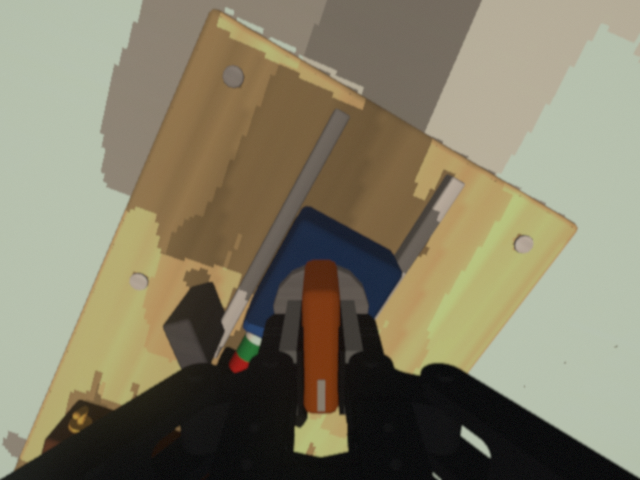

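The knob turned with the gripper and the tongue is now clear of the block at (195,325). About 6° remain to the end, so I'll feel for the stop.

```bash
for i in 1; do python3 -m creep '[{"grip":6,"linear":[0,0,0],"rot":[0,0,-0.08]},{"grip":6,"linear":[0,0,0],"rot":[0,0,0]}]'
python3 -c "
from h import *
s=sensors.sense();q=s['ee_rot'];print(s['wrist_torque'],2*np.degrees(np.arctan2(q[2],q[1])))"; done
python3 -m creep '[{"grip":6,"linear":[0,0,0],"rot":[0,0,-0.03]},{"grip":6,"linear":[0,0,0],"rot":[0,0,0]}]'
python3 -c "
from h import *
s=sensors.sense();q=s['ee_rot'];print(s['wrist_torque'],2*np.degrees(np.arctan2(q[2],q[1])))"
python3 -m creep '[{"grip":6,"linear":[0,0,0],"rot":[0,0,-0.03]},{"grip":6,"linear":[0,0,0],"rot":[0,0,0]}]'
python3 -c "
from h import *
s=sensors.sense();q=s['ee_rot'];print(s['wrist_torque'],2*np.degrees(np.arctan2(q[2],q[1])))"
```

```text
time_s: 5.33
eef_pos: [470.6, 49.8, 57.6]
ee_rot: [0.0, -0.216, 0.976, 0.001]
force: [0.9, 5.5, -2.5]
grip_width: 0.128
[ 0.97322695 -0.19830973  0.08749793] 205.00132096186024
time_s: 5.5
eef_pos: [470.6, 49.8, 57.7]
ee_rot: [0.0, -0.23, 0.973, 0.001]
force: [1.7, 6.2, -2.6]
grip_width: 0.128
[ 1.02363707 -0.16908036  0.0638813 ] 206.57284087423187
time_s: 5.67
eef_pos: [470.6, 49.8, 57.7]
ee_rot: [0.001, -0.244, 0.97, 0.001]
force: [1.2, 5.2, -1.8]
grip_width: 0.127
[ 0.87807745 -0.12866726 -0.7435358 ] 208.2029151749137
```

The z torque jumped to -0.74 N m at 207–208°, which matches the expected end angle (about 206.7°), so the knob is at its end. Sliding forward along jig x = tool (-0.802, -0.597).

```bash
python3 -m creep '[{"grip":6,"linear":[-4.2,-2.6,0],"rot":[0,0,0]},{"grip":6,"linear":[-6.42,-4.78,0],"rot":[0,0,0]},{"grip":6,"linear":[-6.42,-4.78,0],"rot":[0,0,0]},{"grip":6,"linear":[-6.42,-4.78,0],"rot":[0,0,0]},{"grip":6,"linear":[-6.42,-4.78,0],"rot":[0,0,0]},{"grip":6,"linear":[0,0,0],"rot":[0,0,0]}]'
python3 - <<'E'
from h import *
s=sensors.sense();q=s['ee_rot'];print(s['wrist_torque'],2*np.degrees(np.arctan2(q[2],q[1])),s["force"])
shot("side","s4");crop("side0",260,205,400,295,5,"x");crop("s4",260,205,400,295,5,"s4c")
E
```

```text
time_s: 6.17
eef_pos: [509.4, 43.9, 57.6]
ee_rot: [0.001, -0.244, 0.97, -0.0]
force: [1.2, 5.5, 3.9]
grip_width: 0.13
[ 0.87927746 -0.15676495 -0.65972259] 208.20867636087817 [1.1666095  5.50901483 3.87263024]
```

View pics/s4c.png

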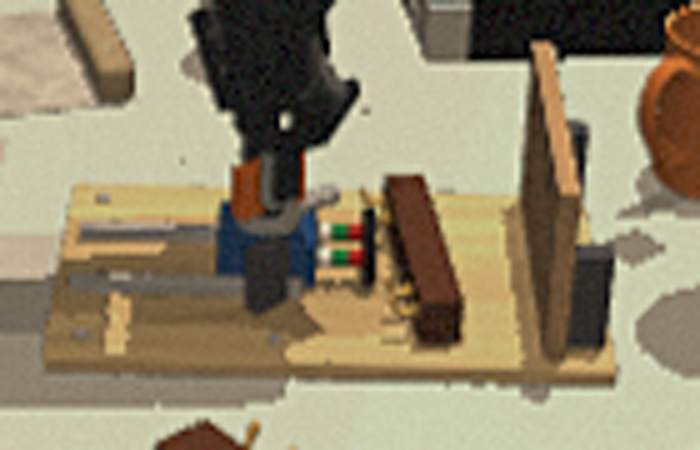

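The pusher moves freely; the plunger at (368,245) in the crop is just short of the rail. Continuing.

```bash
python3 -m creep '[{"grip":6,"linear":[-4.8,-3.6,0],"rot":[0,0,0]},{"grip":6,"linear":[-4.8,-3.6,0],"rot":[0,0,0]},{"grip":6,"linear":[-4.8,-3.6,0],"rot":[0,0,0]},{"grip":6,"linear":[-4.8,-3.6,0],"rot":[0,0,0]},{"grip":6,"linear":[-4.8,-3.6,0],"rot":[0,0,0]},{"grip":6,"linear":[-4.8,-3.6,0],"rot":[0,0,0]},{"grip":6,"linear":[-4.8,-3.6,0],"rot":[0,0,0]},{"grip":6,"linear":[-4.8,-3.6,0],"rot":[0,0,0]},{"grip":6,"linear":[-4.8,-3.6,0],"rot":[0,0,0]},{"grip":6,"linear":[0,0,0],"rot":[0,0,0]}]'
python3 - <<'E'
from h import *
s=sensors.sense();print(s['wrist_torque'],s["force"],s["eef_pos"])
shot("side","s5");crop("s5",310,205,390,290,8,"s5c")
shot("scene","c5");crop("c5",260,195,370,295,6,"c5c")
E
```

```text
time_s: 7.05
eef_pos: [562.4, 35.9, 57.6]
ee_rot: [0.001, -0.244, 0.97, -0.0]
force: [2.0, 5.8, 3.0]
grip_width: 0.125
[ 0.92178284 -0.14239993 -0.75074025] [1.97236544 5.76119986 3.01411581] [562.38382514  35.90033694  57.6295512 ]
```

View pics/s5c.png

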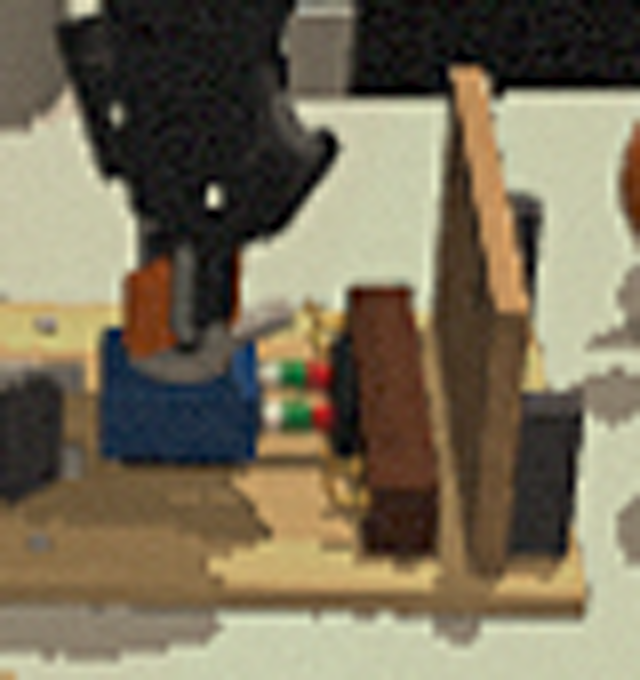

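View pics/c5c.png

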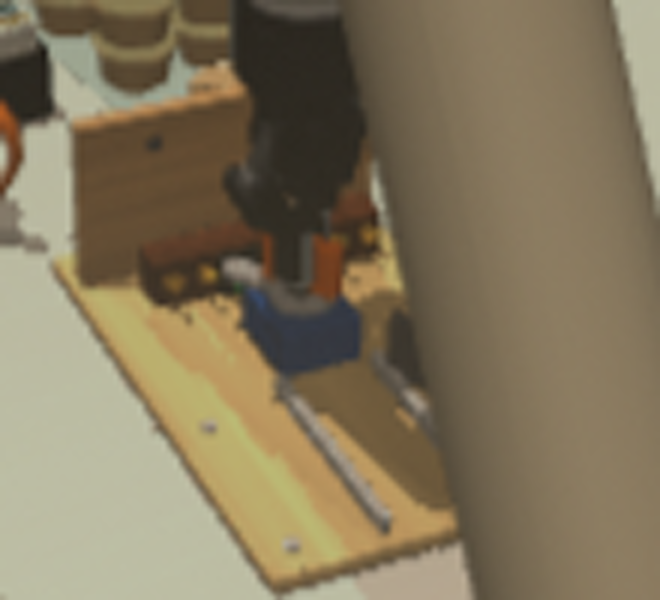

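The plunger face (345,395 in the side crop) is on the rail and squaring it, with about 12 mm left to the backboard. Small steps from here.

```bash
python3 -m creep '[{"grip":6,"linear":[-2.4,-1.8,0],"rot":[0,0,0]},{"grip":6,"linear":[-2.4,-1.8,0],"rot":[0,0,0]},{"grip":6,"linear":[-2.4,-1.8,0],"rot":[0,0,0]},{"grip":6,"linear":[-2.4,-1.8,0],"rot":[0,0,0]},{"grip":6,"linear":[-2.4,-1.8,0],"rot":[0,0,0]},{"grip":6,"linear":[-2.4,-1.8,0],"rot":[0,0,0]},{"grip":6,"linear":[0,0,0],"rot":[0,0,0]}]'
python3 - <<'E'
from h import *
s=sensors.sense();print(s['wrist_torque'],s["force"],s["eef_pos"])
shot("side","s6");crop("s6",310,205,390,290,8,"s6c")
E
```

```text
time_s: 7.73
eef_pos: [579.0, 33.4, 57.6]
ee_rot: [0.0, -0.244, 0.97, 0.0]
force: [-3.4, 5.2, 5.7]
grip_width: 0.128
[ 0.97472895  0.47079739 -0.76521018] [-3.40330955  5.21305495  5.6885001 ] [579.00087804  33.38350804  57.63302612]
```

View pics/s6c.png

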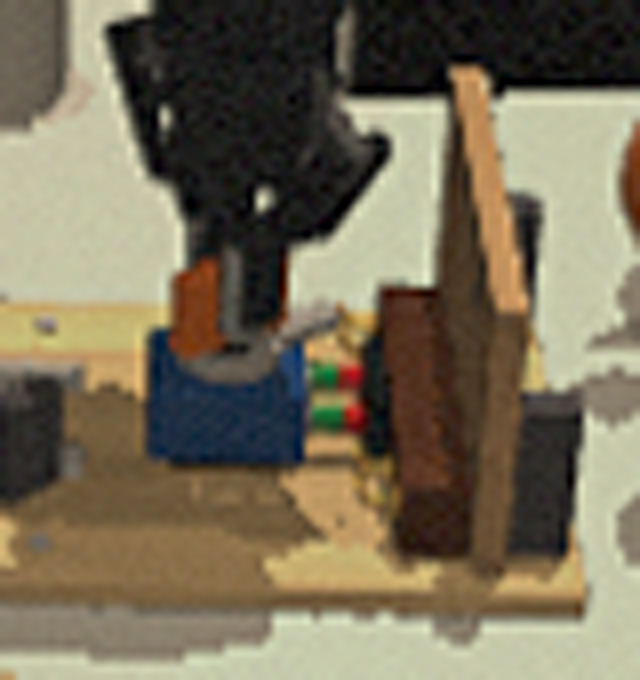

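The rail now stands at the backboard and the white of the rods is nearly in. Force rose by about 5 N at 109.6 mm of travel, so about 7 mm remain.

```bash
python3 -m creep '[{"grip":6,"linear":[-1.6,-1.2,0],"rot":[0,0,0]},{"grip":6,"linear":[-1.6,-1.2,0],"rot":[0,0,0]},{"grip":6,"linear":[-1.2,-0.9,0],"rot":[0,0,0]},{"grip":6,"linear":[-0.8,-0.6,0],"rot":[0,0,0]},{"grip":6,"linear":[0,0,0],"rot":[0,0,0]},{"grip":6,"linear":[0,0,0],"rot":[0,0,0]}]'
python3 - <<'E'
from h import *
s=sensors.sense();print(s['wrist_torque'],s["force"],s["eef_pos"])
shot("side","s7");crop("s7",320,230,380,280,13,"s7c")
shot("wrist","w7")
E
```

```text
time_s: 8.28
eef_pos: [584.3, 32.6, 57.6]
ee_rot: [-0.001, -0.244, 0.97, 0.001]
force: [-6.9, 4.6, 9.6]
grip_width: 0.129
[ 0.97396543  1.27846237 -0.71777421] [-6.89151894  4.61015177  9.64914973] [584.30976583  32.59613833  57.58439307]
```

View pics/s7c.png

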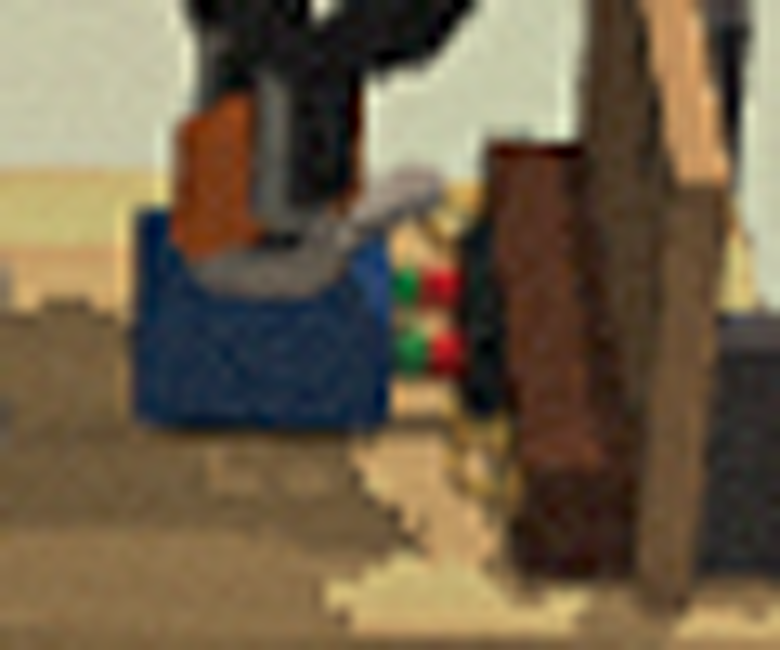

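View pics/w7.png

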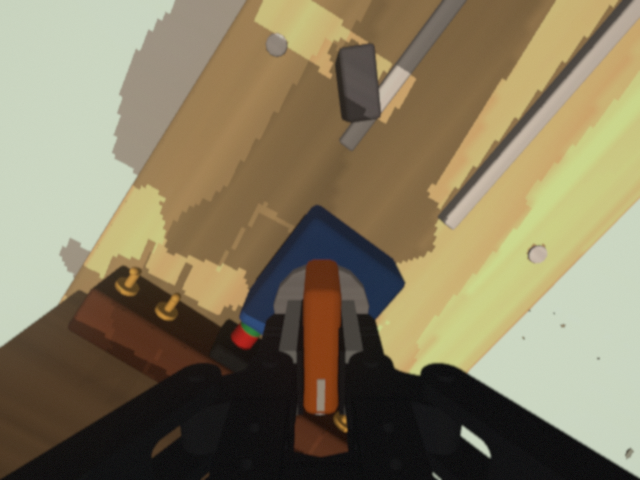

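```bash
python3 -m creep '[{"grip":6,"linear":[-0.9,-0.7,0],"rot":[0,0,0]},{"grip":6,"linear":[-0.9,-0.7,0],"rot":[0,0,0]},{"grip":6,"linear":[0,0,0],"rot":[0,0,0]},{"grip":6,"linear":[0,0,0],"rot":[0,0,0]},{"grip":6,"linear":[0,0,0],"rot":[0,0,0]},{"grip":6,"linear":[0,0,0],"rot":[0,0,0]}]'
python3 - <<'E'
from h import *
s=sensors.sense();print(s['wrist_torque'],s["force"],s["eef_pos"])
q=s["ee_rot"];print(2*np.degrees(np.arctan2(q[2],q[1])))
shot("side","s8");crop("s8",320,230,380,280,13,"s8c")
shot("wrist","w8");crop("w8",60,230,360,460,2.6,"w8c")
E
```

```text
time_s: 8.88
eef_pos: [586.3, 32.3, 57.6]
ee_rot: [-0.001, -0.244, 0.97, 0.001]
force: [-9.4, 6.4, 9.5]
grip_width: 0.129
[ 1.00285177  1.55953035 -0.79063469] [-9.44769495  6.44924047  9.47980626] [586.2572059   32.31205748  57.59738961]
208.2623257616832
```

View pics/s8c.png

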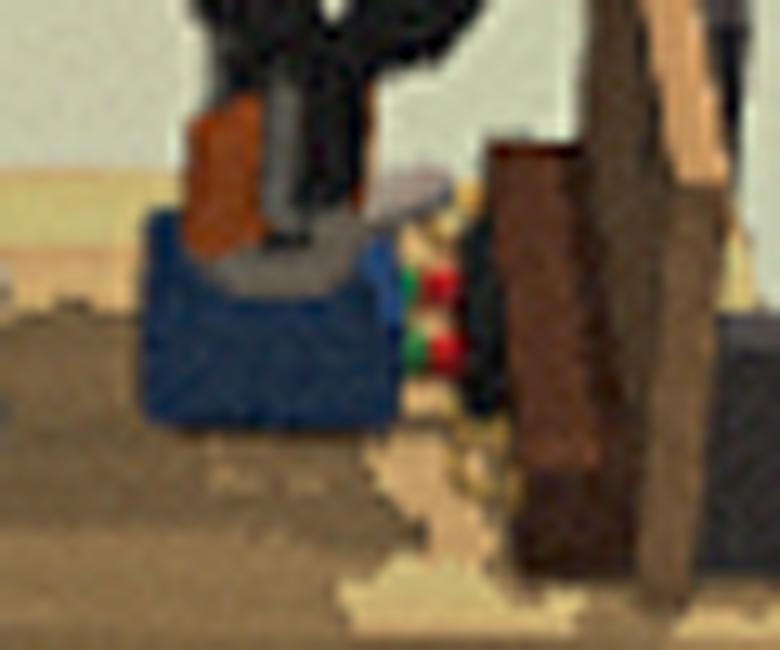

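View pics/w8c.png

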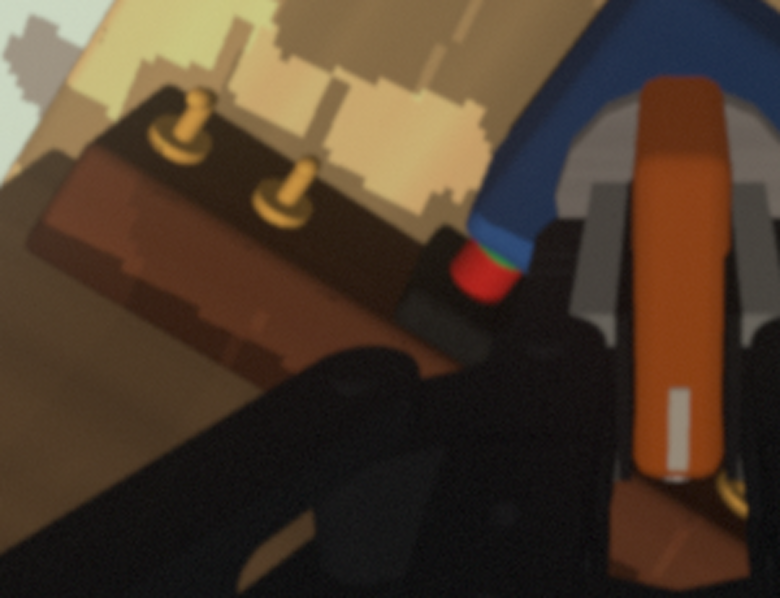

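The side crop shows about 5 mm of green on the rods (x 403–425) ahead of the full red part, so the block edge is mid-green. I'll check the rail's flushness numerically from the saved wrist picture.

Run:
```python
from h import *
z=np.load("pics/w8.npz"); c={k:z[k] for k in("intrinsics","R","t")}
W=lambda u,v:(60+u/2.6-.3,230+v/2.6-.3)
a,b=ray_z(c,W(95,150),42),ray_z(c,W(390,315),42)  # front top edge
e,f=ray_z(c,W(30,240),42),ray_z(c,W(265,388),42)   # back top edge
yaw=-.148; o=np.array([545.2,38]); R=np.array([[np.cos(yaw),np.sin(yaw)],[-np.sin(yaw),np.cos(yaw)]])
for n,p in zip("abef",(a,b,e,f)): print(n,(R@(p[:2]-o)).round(1))
```

```text
a [ 90.8 -78.1]
b [ 88.2 -25.2]
e [111.2 -79. ]
f [112.7 -34.6]
```

Run:
```python
from h import *
crop("w8",60,280,240,390,4.4,"w8d")
```

```text
(no output)
```

View pics/w8d.png

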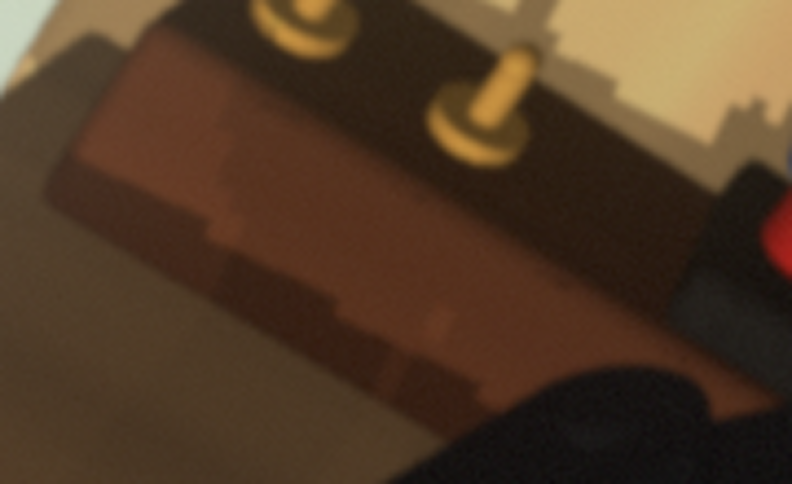

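Run:
```python
from h import *
z=np.load("pics/w8.npz"); c={k:z[k] for k in("intrinsics","R","t")}
W=lambda u,v:(60+u/4.4-.4,280+v/4.4-.4)
yaw=-.148; o=np.array([545.2,38]); R=np.array([[np.cos(yaw),np.sin(yaw)],[-np.sin(yaw),np.cos(yaw)]])
for n,p in dict(f1=(165,25),f2=(665,325),f3=(780,400),b1=(48,200),b2=(440,440)).items(): print(n,(R@(ray_z(c,W(*p),42)[:2]-o)).round(1))
s=sensors.sense();print(s["time_s"],s["force"],s["eef_pos"])
```

```text
f1 [ 89.8 -78.2]
f2 [ 89.  -24.1]
f3 [ 89.4 -10.4]
b1 [112.6 -78.6]
b2 [113.5 -35.1]
8.9833 [-9.19832668  5.92885374  9.93389404] [586.24429871  32.30393695  57.57005185]
```

The rail's edges are parallel to the backboard within about 1 mm, and a steady push of about 10 N can only be carried by the backboard. The pose is steady, so I'm handing in.

```bash
python3 -c "
from rig import ctrl,sensors
s=sensors.sense();print(s['time_s'],s['force'])
print(ctrl.finish_job())"
```

```text
8.9833 [-9.19832668  5.92885374  9.93389404]
the job is handed in; nothing more can be done
None
```

The rail is pressed against the backboard and the arm is still holding the pusher there. I turned the orange knob anticlockwise until its end stop pushed back (−0.74 N m, at about the expected end angle), then slid the pusher forward by the knob. The job was handed in at 9.0 s of the 48 s allowed.

- **Plunger:** the pusher had travelled 117.0 mm, which puts the plunger about 13 mm in. That is the middle of the green zone, and the side picture shows about 5 mm of green still visible.
- **Push:** the push along the jig was about 10 N and steady.
- **Rail:** in the wrist picture the rail's edges are parallel to the backboard within about 1 mm. The rail measured about 2 mm short of flush, which is about the calibration error. I take it as flush because a rail off the backboard could not hold that push.
- **Side loads:** small steady loads of about 6 N sideways and 10 N upwards remained at the grip. The rail sits about 8 mm to the right of the jig's centre line.
- **Other things:** I did not touch anything else on the table, but took no separate closing check of it.

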